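# Clamp the phone on the filming boom, run the boom out to its mark and lock the cam lever

## Task

Get the recipe-filming boom ready: take the phone out of its wooden dock and push it down, upright, between the jaws of the boom's sprung phone clamp until it sits on the clamp's ledge, then let go of it. Next run the boom's sliding block out along the rod until its outer face meets the near edge of the black band and, holding the block there with one finger in its saddle, squeeze the cam lever fully shut with the other finger. Finish still pinching block and lever together at the mark, with the phone in its clamp, and leave the other things on the worktop where they are.

Things in the scene. Friction and masses are not known exactly. Their poses are not given: they have to be found in the camera images.
- phone: Black phone, 72 wide (its y) x 9.5 thick (its x) x 147 tall (its z), 0.17 kg, standing upright and loose in the dock. Origin: middle of its bottom edge; z points to its top, the screen faces -x.
- dock: Fixed wooden block, 96 (y) x 64 (x) x 42 high, origin under the slot on the worktop. The phone stands in a slot that runs along the dock's y: 11.6 wide, 30 deep (floor 12 above the worktop), so 117 mm of the phone stand free above the dock.
- stand: Fixed stand of the boom: round foot (132 across), column and, 165 above the worktop, a level steel rod 16 in diameter that runs from the column along the stand's -y ('outwards') to 222 mm from the column's axis. Origin: under the column, on the worktop. Its x points away from the robot within 0.2 rad; all boom parts share its axes.
- carriage (a joint): Run-out of the sliding carriage, metres: 0 inner stop, 0.12 outer stop, growing outwards (stand's -y). Carriage = clamp block on the rod, plus a thinner rod 25 mm below the fixed one that carries the phone clamp at its outer end. It slides easily (1 N) while the lever is open; with the lever shut the cam grips the rod (to about 10 N).
- block_mid (a point): Middle of the clamp block, on the axis of the fixed rod (165 above the worktop). The grey block is 60 long (along y), 30 wide (x), from 17 above to 37 below this point.
- block_face (a point): Centre of the block's outer end face, on the rod's axis (30 mm outwards of block_mid).
- mark (a point): The length mark: near (column-side) edge, on the rod's axis, of the only black band round the steel rod; the band is flush and 7 wide. The block is at the mark when block_face coincides with this point.
- lever (a joint): Angle of the cam lever, rad: 0 shut (flat along the block's near side), 0.75 wide open; it stays where it is left. Shutting takes up to about 12 N on the blade: below 0.65 its cam wedges against the rod and drags the carriage inwards by some 7 mm, unless the carriage is held; below 0.1 it is over centre and stays shut.
- lever_blade: Bare metal blade on the block's near side (-x). Origin on its upright pin: 20 mm to -x and 24 outwards of block_mid, at rod height. From the pin it runs 54 along its own +y, then bends 7 mm off over 14; 17 high, outer face 6 mm to its own -x of the pin. Shut, the pinch over blade and saddle seat is 43.5 wide; opening turns it about the pin, tip to -x.
- lever_tip (a point): Free end of the lever, on its outer side.
- ledge (a point): Phone clamp: middle of its ledge (80 below the rod's axis, 206 outwards of block_mid), where the phone's origin must come, phone width along the stand's y. Fixed jaw's face 36 inwards of it, sprung jaw's 28 outwards (36 with the phone in); channel 15 wide in x; straight up to 64 above the ledge, then a flared mouth to 93, there from 49 inwards to 41 outwards and 42 in x. Open above.
- jaw (a joint): Opening of the sprung jaw outwards, metres: 0 empty, 0.008 with the phone between the jaws. Its spring pushes with about 5 N; pushing the phone down through the flared mouth opens it (10 to 15 N downwards).
- mug: speckled stoneware mug 81x120x94 at the front left, a bystander; origin under its middle
- black_tub: small black open tub 79x99x53 standing under the boom, a bystander; origin under its middle
- red_bowl: small red bowl 99x100x45 at the back right, a bystander; origin under its middle
- pepper_mill: dark wooden pepper mill 58x58x170 behind the boom, a bystander; origin under its middle
- saddle (a point): Finger saddle on the block's far side (stand's +x); the point is the middle of its flat seat, 17.5 to +x of block_mid. Seat 36 long (18 either way in y) between two ears 6 thick that stand out another 13.5 mm; all from 15 above to 34 below the point. A fingertip from above fits between the ears; pressing on the inner side of the outer ear pushes the carriage outwards.
Mind the look-alikes: they are no part of the job. There is more than one size of the phone; the one meant has the size given above.

How it is judged:
On the way, in this order (a step that is already met when the one before it is completed fails the run):
1. The phone stands on the ledge between the jaws, upright, and is let go (distance between phone and ledge below 0.008 m and angle between phone's own z axis and vertical below 0.1 rad and value of joint jaw above 0.004 m and contact force between the fingers and phone below 0.1 N), for 0.2 s.
2. The block's outer face is at the near edge of the band (within 4 mm) with the lever still open (distance between block_face and mark below 0.004 m and value of joint lever above 0.35 rad), for 0.2 s.
At the end, for the whole second after the job is handed in: The phone is within 8 mm of its place on the ledge, upright within 0.1 rad, with the sprung jaw open on it; the block's outer face is within 4 mm of the band's near edge; the lever is shut (below 0.06 rad); and the fingers pinch saddle and lever blade with more than 3 N each (distance between phone and ledge below 0.008 m and angle between phone's own z axis and vertical below 0.1 rad and value of joint jaw above 0.004 m and distance between block_face and mark below 0.004 m and value of joint lever below 0.06 rad and velocity of joint carriage between -0.01 and 0.01 m/s and contact force between the fingers and saddle_seat above 3 N and contact force between the fingers and lever_blade above 3 N); the arm keeps its last pose, push and grip.
It fails at once if The lever is nearly shut (below 0.25 rad) with the block more than 10 mm off the mark (value of joint lever below 0.25 rad and distance between block_face and mark above 0.01 m).
It fails at once if The mug is shifted by more than 30 mm (distance of mug from where it was at the start of the episode above 0.03 m).
It fails at once if The black tub is shifted by more than 30 mm (distance of black_tub from where it was at the start of the episode above 0.03 m).
It fails at once if The red bowl is shifted by more than 30 mm (distance of red_bowl from where it was at the start of the episode above 0.03 m).
It fails at once if The pepper mill is shifted by more than 30 mm (distance of pepper_mill from where it was at the start of the episode above 0.03 m).
It also fails if it takes over 58 s, if anything falls off the work surface, if the arm or the gripper's body presses on something with over 40 N, if the wrist force passes 120 N, or if a joint passes its speed limit or range.

## Robot

A 6-joint arm with a two-finger parallel gripper is mounted at the origin on a cart in front of the work surface, level with it; the furniture and walls round the work are solid. World frame = base frame: x ahead of the robot, y to its left, z up, the work surface at z = 0. Lengths are in m, angles in rad, forces in N, time in s.
With the tool pointing down it reaches from about 0.375 to 0.925 m from the base axis. Payload 5.7 kg.
Tool frame: the origin (TCP) lies on the centre line of the jaws, within the pads' length; the fingertips stand 22 mm ahead of it and the grasp point (between the pads) lies 3 mm ahead of it (ctrl.finger_overhang is the distance from the TCP to the fingertips, in m); z points along the fingers, y is the line along which they close (so a half turn about z gives the same grasp; the last joint's range is limited). The gripper opens to 85 mm and grips with 20 to 120 N. Pads are 22 mm wide; open, the fingers measure 114 mm over their backs; the gripper's body (76 mm by 85 mm) begins 54 mm behind the grasp point. The pads swing forward as they close: fully open they stand 13 mm farther back than shut.
Start: joints at [-1.451, 0.359, 1.51, -0, 1.272, -0.115], TCP at [0.14, -0.584, 0.253] pointing down, gripper open.
Joint ranges: [-2.97, 2.97], [-1.01, 2.36], [0.21, 2.38], [-0.96, 4.11], [0.2, 2.71], [-2.98, 2.98]. Speed limits (rad/s): [2.39, 2.39, 3.14, 3.14, 3.14, 3.14].

## Interface

Orientations are given as a rotation vector (axis times angle).
In Python, from station import ctrl gives the robot as it stands.
- The arm moves only by the shell command python3 -m handwheel 'ROWS' [FORCE]. ROWS is JSON, a list of rows, each a list of 3 entries, a list of its own where there are three numbers: the shift along the world's x, y, z scaled (see below), then the turn, a rotation vector about the world's x, y, z scaled (see below), then the opening, from 0 (shut) to 1 (fully open). A call has 1 to 8 rows; each row shifts and turns the commanded pose from where the row before left it; what a row does not reach is not made up. The controller multiplies each number of a shift by 25 mm and each number of a turn by 6 degrees. A row lasts 1/10 s, in which the tool goes at most 50 mm and 8.59 degrees, less where a joint would pass 70% of its speed; a pose out of reach is approached as far as the arm can. A call with a number of a shift or a turn outside -1 to 1 is refused whole. A call with a gripper value outside its range is refused whole. The fingers move at their own pace and stop on an object; FORCE is the grip in N (left out, the last holds). Time passes only in rows, so rows that do not move let the fingers close. It gives the time, the measured TCP pose, the force, the opening and the grip force at its end, in the units of the state.
- ctrl.state(): the state, without advancing time (a new reading comes with each control period).
- ctrl.snapshot(name): name is "side" or "top" or "wrist"; returns a dict with "pixels" (420x560x3 uint8, blue, green, red), "vertical_fov" (degrees; the focal length in pixels is half the picture's height over the tangent of half this angle, whatever the lens; pixels are square), "cx", "cy" (the principal point, pixels), "camera_from_world" (4x4, takes a point from world to camera coordinates); the wrist camera has in their place "mount" (4x4, takes a point from camera to tool coordinates, whose origin is the TCP and whose axes are the flange's). Camera axes: x right, y down, z forward; pixel columns grow to the right and rows downward; lengths in m; the calibration is good to about 2 mm. A picture is of the moment at which its call begins: read the wrist's pose just before it. There is no depth.
- ctrl.finish_job(): hands the job in; it is judged then, once.
Trained networks look in the newest picture that a camera, given by its name, has taken for a name from the list of things; names that differ only in an ending like _2 or _b are one class to them, and where a whole thing is asked for, a point or a joint stands for the part that bears it (a point fixed in the world has none). Each returns a list of dicts, best first, with "p" (0 to 1); they miss things now and then, are a little off and sometimes report something else, mostly with a low value. They report only what shows in the picture. A call takes as long as a camera call. They do not tell look-alikes from the thing itself.
- ctrl.spot_in(camera, name): "at" ([x, y, z] in m, in world coordinates, good to about 4 mm: the middle of the surface that is visible of it).
- ctrl.regions_of(camera, name): "region" (420x560 bool, what is visible of it).
The state is a dict: "time": time; "joints": joint angles; "dq": joint speeds; "joint_torque": joint torques, N m; "tool_pos": TCP position; "tcp_rot": TCP orientation; "wrist_force": force on the tool from outside, world axes, zero at the start; "torque": the same for the moment, N m; "grip_width": finger opening in m; "grip_force": force on a finger pad.
Only numpy, scipy, OpenCV 4.12 (cv2) and the standard library are available. Lean on these libraries where they do the work, as an engineer would, in place of code of your own. Each camera call takes 0.05 s, during which the arm holds its last target. There are 200 camera calls.

## Working session

There is one attempt and no reset: what is moved stays moved. The work goes in short steps, Python scripts to look and compute and a shell command to move; the robot and the scene stay as the last step left them, time stands still between calls to the robot, and variables do not carry over. Pictures are saved under pics/ and viewed, at most 10 in all, crops included, and the job is handed in when it is done.

```bash
ls; mkdir -p pics
cat > h.py <<'E'
from station import ctrl
import numpy as np, cv2
def snap(n,f=None):
    s=ctrl.snapshot(n)
    if f: cv2.imwrite('pics/'+f,s['pixels'])
    return s
def cam(s):
    h=s['pixels'].shape[0]; f=h/2/np.tan(np.radians(s['vertical_fov'])/2)
    return np.array([[f,0,s['cx']],[0,f,s['cy']],[0,0,1]]),np.array(s['camera_from_world'])
def proj(s,p):
    K,T=cam(s); q=K@(T@np.append(p,1))[:3]; return q[:2]/q[2]
def onplane(s,uv,z,ax=2):
    K,T=cam(s); d=T[:3,:3].T@np.linalg.inv(K)@np.array([*uv,1]); c=-T[:3,:3].T@T[:3,3]
    return c+d*(z-c[ax])/d[ax]
E
python3 - <<'E'
from h import *
for n in ['side','top']:
    s=snap(n,n+'1.png'); K,T=cam(s); print(n,'cam at',(-T[:3,:3].T@T[:3,3]).round(3),'fwd',T[2,:3].round(2), 'right',T[0,:3].round(2), K[0,0])
    for k in ['phone','dock','stand','carriage','block_mid','block_face','mark','lever_blade','lever_tip','ledge','saddle','mug','black_tub','red_bowl','pepper_mill']:
        try: print(k,[(np.round(d['at'],3).tolist(),round(d['p'],2)) for d in ctrl.spot_in(n,k)][:3])
        except Exception as e: print(k,e)
print(ctrl.state())
E
```

```text
pics
side cam at [-0.06   1.044  0.765] fwd [ 0.39 -0.78 -0.48] right [-0.9  -0.44 -0.02] 485.04442072838003
phone [([0.394, -0.157, 0.051], 0.6), ([0.352, -0.248, 0.108], 0.59)]
dock []
stand [([0.462, 0.174, 0.109], 0.81)]
carriage [([0.46, -0.028, 0.155], 0.66)]
block_mid [([0.467, -0.03, 0.156], 0.95)]
block_face [([0.468, -0.029, 0.151], 0.85)]
mark []
lever_blade []
lever_tip [([0.427, 0.12, 0.171], 0.59)]
ledge [([0.469, -0.033, 0.156], 0.6)]
saddle [([0.468, -0.03, 0.158], 0.73), ([0.419, 0.124, 0.17], 0.71)]
mug [([0.624, -0.018, 0.1], 0.68), ([0.303, 0.307, 0.061], 0.65)]
black_tub [([0.453, -0.063, 0.034], 0.93)]
red_bowl [([0.642, -0.161, 0.033], 0.53)]
pepper_mill [([0.624, -0.019, 0.102], 0.76)]
top cam at [ 0.44  -0.035  1.227] fwd [ 0.03 -0.   -1.  ] right [ 0.02 -1.    0.  ] 473.7496310784422
phone [([0.352, -0.268, 0.15], 0.62), ([0.399, -0.157, 0.097], 0.38)]
dock [([0.365, -0.266, 0.042], 0.56)]
stand [([0.47, 0.143, 0.156], 0.96), ([0.622, -0.036, 0.141], 0.46)]
carriage [([0.473, -0.038, 0.17], 0.67)]
block_mid [([0.478, -0.042, 0.173], 0.59)]
block_face [([0.47
[... 400 characters left out ...]
0.033, 0.141], 0.65)]
{'time': 1.6, 'joints': array([-1.45108842e+00,  3.58821227e-01,  1.51041733e+00,  2.45013930e-05,
        1.27249417e+00, -1.15108497e-01]), 'dq': array([ 0.00140012,  0.00049863,  0.00032038, -0.00029854,  0.00047772,
       -0.00030906]), 'joint_torque': array([ 9.91782908e-04, -5.27577603e+01, -2.79038286e+01,  3.88893363e-05,
        1.83959157e-03, -8.26312373e-06]), 'tool_pos': array([ 0.13959   , -0.58349963,  0.25324752]), 'tcp_rot': array([-3.11982675e+00, -3.67974269e-01, -3.62785105e-05]), 'wrist_force': array([-0.04704596, -0.45690177, -0.51253942]), 'torque': array([0.01923541, 0.0337381 , 0.03412285]), 'grip_force': 0.0, 'grip_width': 0.08548669440102417}
```

View both.

View pics/top1.png

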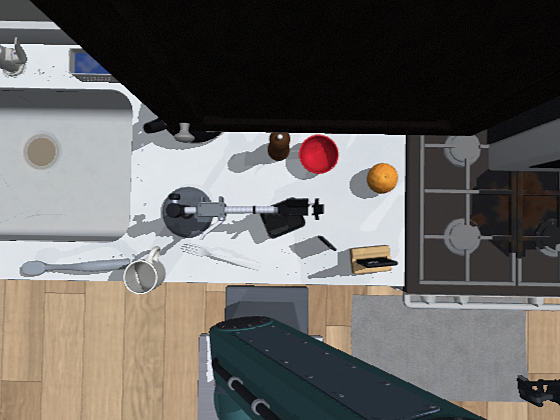

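View pics/side1.png

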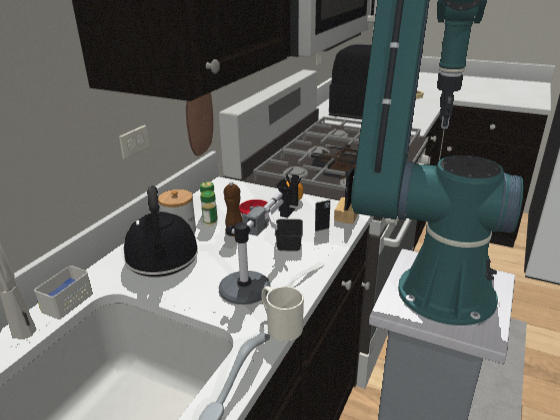

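Run:
```python
import cv2
a=cv2.imread('pics/top1.png')
c=a[185:285,155:405]; cv2.imwrite('pics/topz.png',cv2.resize(c,(800,320),interpolation=cv2.INTER_CUBIC))
b=cv2.imread('pics/side1.png')
c=b[160:310,210:370]; cv2.imwrite('pics/sidez.png',cv2.resize(c,(640,600),interpolation=cv2.INTER_CUBIC))
```

```text
(no output)
```

View pics/topz.png

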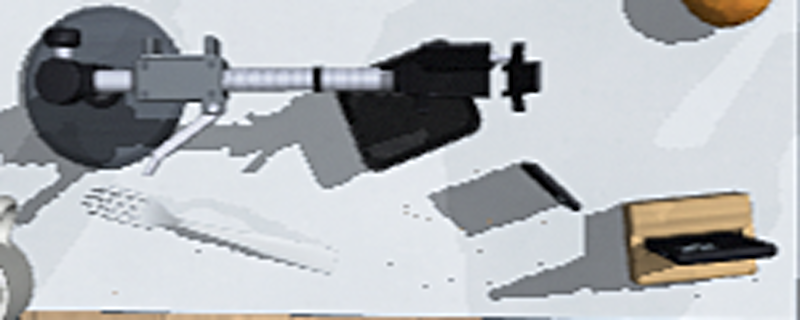

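View pics/sidez.png

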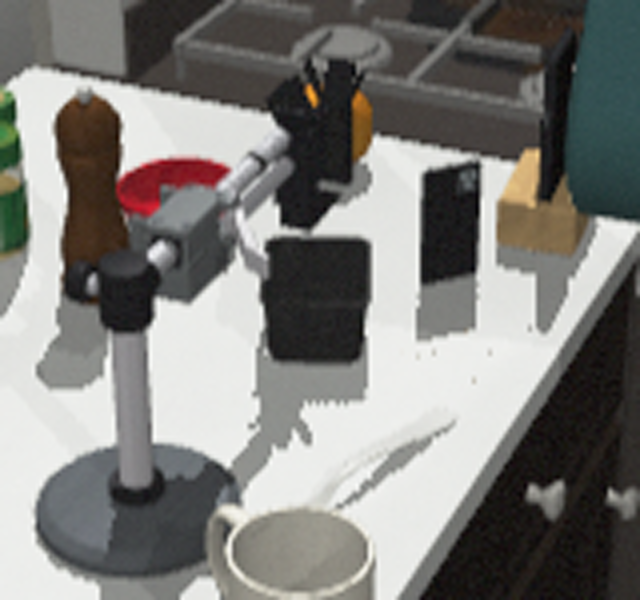

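The top zoom shows the column at (62,80), block at 137–222, band near edge at about (313,78), clamp at 395–540, a small decoy phone at (550,185), and the dock phone at about (720,248). The side zoom shows the real phone standing in the dock. I'll go above the dock with the tool turned.

```bash
python3 -m handwheel '[[[0.65,0.9,0.5],[0,0,1],1],[[0.65,0.9,0.5],[0,0,1],1],[[0.65,0.9,0.5],[0,0,1],1],[[0.65,0.9,0.5],[0,0,1],1],[[0.65,0.9,0.5],[0,0,1],1],[[0.65,0.9,0.5],[0,0,1],1],[[0.65,0.9,0.5],[0,0,1],1]]' && python3 -m handwheel '[[[0.65,0.9,0.5],[0,0,1],1],[[0.65,0.9,0.5],[0,0,1],1],[[0.65,0.9,0.5],[0,0,1],1],[[0.65,0.9,0.5],[0,0,1],1],[[0.65,0.9,0.5],[0,0,1],1],[[0.65,0.9,0.5],[0,0,0.77],1],[[0,0,0],[0,0,0],1],[[0,0,0],[0,0,0],1]]'
cat >> h.py <<'E'
from scipy.spatial.transform import Rotation as R
def wsnap(f=None):
    st=ctrl.state(); s=snap('wrist',f); M=np.eye(4); M[:3,:3]=R.from_rotvec(st['tcp_rot']).as_matrix(); M[:3,3]=st['tool_pos']
    s['camera_from_world']=np.linalg.inv(M@np.array(s['mount'])); return s
E
python3 - <<'E'
from h import *
s=wsnap('w1.png'); print(np.round(s['mount'],3), cam(s)[0][0,0])
for k in ['phone','dock','ledge','jaw','mark']:
    print(k,[(np.round(d['at'],3).tolist(),round(d['p'],2)) for d in ctrl.spot_in('wrist',k)][:3])
for p in [(.36,-.266,.159),(.47,-.25,.178)]: print(proj(s,p))
snap('top','top2.png')
st=ctrl.state(); print(st['joints'].round(3)); t=cv2.imread('pics/w1.png'); print(R.from_rotvec(st['tcp_rot']).as_matrix().round(3))
E
```

```text
time: 2.3
tool_pos: [0.2538, -0.425, 0.3414]
tcp_rot: [2.778, 1.467, 0.0]
wrist_force: [0.8, 0.2, -0.3]
grip_width: 0.0854
grip_force: 0.0
time: 3.1
tool_pos: [0.351, -0.2909, 0.416]
tcp_rot: [2.219, 2.223, -0.001]
wrist_force: [0.1, -0.3, 0.4]
grip_width: 0.0852
grip_force: 0.0
[[-0.001 -0.96  -0.281  0.072]
 [ 1.    -0.001 -0.001  0.   ]
 [ 0.001 -0.281  0.96  -0.122]
 [ 0.     0.     0.     1.   ]] 328.5642615821642
phone [([0.351, -0.272, 0.161], 0.93), ([0.39, -0.163, 0.099], 0.65)]
dock [([0.357, -0.266, 0.041], 0.75)]
ledge [([0.472, -0.126, 0.133], 0.7)]
jaw [([0.473, -0.124, 0.161], 0.9)]
mark []
[285.96440189 153.20910475]
[388.69273285 140.53075927]
[-0.845  0.028  1.541 -0.     1.574 -0.845]
[[ 0.     1.    -0.001]
 [ 1.    -0.     0.001]
 [ 0.001 -0.001 -1.   ]]
```

View pics/w1.png

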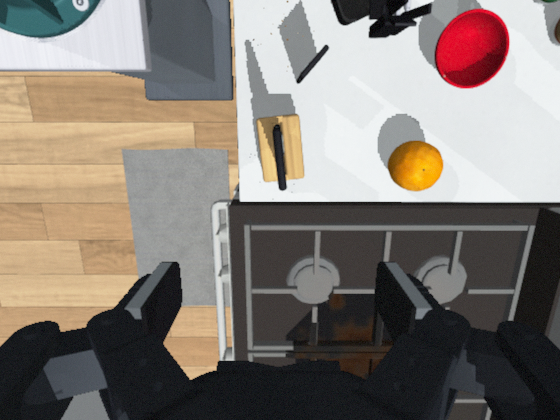

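The wrist view shows the phone's top edge from about (277,127) to (282,188) in the dock at (281,148), with the small decoy at (313,63) and the clamp at (390,12).

```bash
cat > m1.py <<'E'
from h import *
s=wsnap('w2.png')
r=ctrl.regions_of('wrist','phone')
for q in r[:2]:
    m=q['region'].astype(np.uint8); (c,wh,a)=cv2.minAreaRect(cv2.findNonZero(m)); box=cv2.boxPoints((c,wh,a)); print('wrist',q['p'],np.round(c,1),np.round(wh,1),round(a,1))
    for b in box: print('   ',b.round(1),onplane(s,b,.159).round(4))
g=cv2.cvtColor(cv2.imread('pics/w2.png'),cv2.COLOR_BGR2GRAY)[110:200,255:310]
cv2.imwrite('pics/wz.png',cv2.resize(g,None,fx=6,fy=6,interpolation=cv2.INTER_CUBIC))
t=snap('top','top3.png')
Z=lambda X,Y:((X+.5)/3.2-.5+155,(Y+.5)/3.2-.5+185)
for n,X,Y,z in [('col',62,80,.18),('rod',110,80,.165),('rod',240,78,.165),('rod',380,77.5,.165),('band',313,78,.173),('band',323,78,.173),('blkL',138,78,.182),('blkR',222,79,.182),('jawout',541,77,.178),('jawin',395,77,.178),('jawgap',490,77,.178),('jawgap2',505,77,.178),('levtip',150,172,.165)]:
    print(n,onplane(t,Z(X,Y),z).round(4))
E
python3 m1.py
python3 - <<'E'
import cv2
a=cv2.imread('pics/top3.png')
c=a[190:280,165:405]
l=cv2.resize(a[195:240,165:265],(800,360),interpolation=cv2.INTER_CUBIC)
r=cv2.resize(a[195:215+14,258:358],(800,272),interpolation=cv2.INTER_CUBIC)
w=cv2.imread('pics/wz.png')
cv2.imwrite('pics/z3.png',cv2.vconcat([l,r[:240]]))
E
```

```text
wrist 0.74 [311.7  63.8] [ 7.5 48.4] 40.6
    [293.1  79.7] [ 0.3665 -0.1874  0.159 ]
    [324.6  43. ] [ 0.399  -0.1515  0.159 ]
    [330.3  47.8] [ 0.4051 -0.1562  0.159 ]
    [298.8  84.6] [ 0.3727 -0.1924  0.159 ]
wrist 0.56 [279.3 157. ] [66.3 11.1] 87.3
    [272.2 124.2] [ 0.3437 -0.2339  0.159 ]
    [283.3 123.7] [ 0.356  -0.2333  0.159 ]
    [286.4 189.9] [ 0.3599 -0.3091  0.159 ]
    [275.3 190.4] [ 0.3468 -0.3098  0.159 ]
col [0.4693 0.1895 0.18  ]
rod [0.4703 0.1591 0.165 ]
rod [0.4732 0.0681 0.165 ]
rod [ 0.4752 -0.03    0.165 ]
band [0.4738 0.0165 0.173 ]
band [0.474  0.0096 0.173 ]
blkL [0.4715 0.1367 0.182 ]
blkR [0.4718 0.0788 0.182 ]
jawout [ 0.477  -0.1415  0.178 ]
jawin [ 0.4753 -0.0405  0.178 ]
jawgap [ 0.4764 -0.1062  0.178 ]
jawgap2 [ 0.4766 -0.1166  0.178 ]
levtip [0.4064 0.1297 0.165 ]
```

View pics/z3.png

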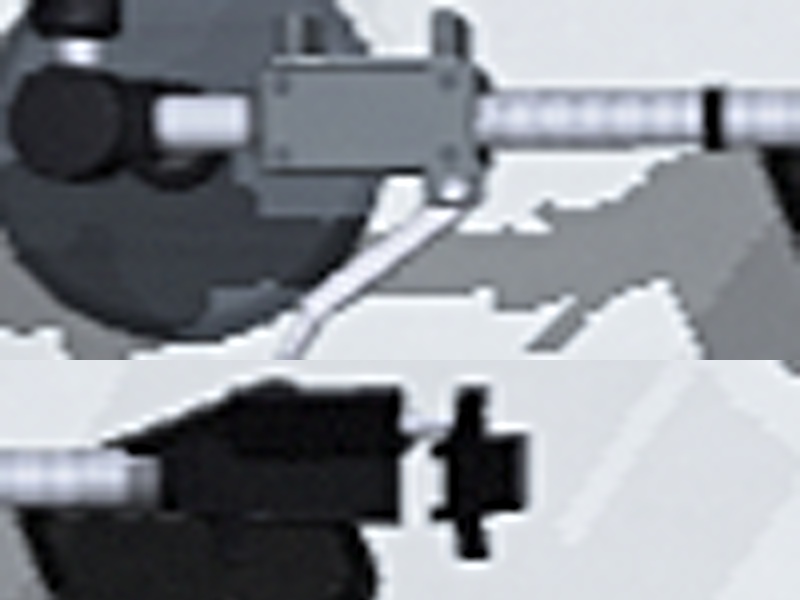

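View pics/wz.png

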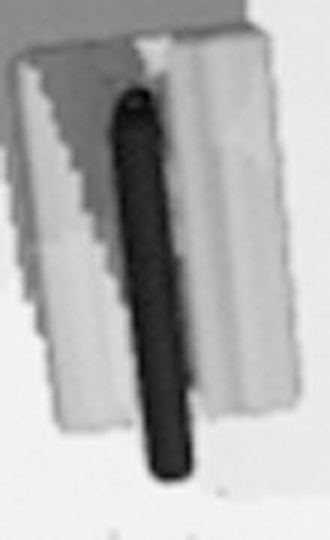

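Phone top is at about (0.3525, −0.2727), yaw +5.6°. I'll descend and grip.

```bash
python3 -m handwheel '[[[0.06,0.73,-0.9],[0,0,0.93],1],[[0,0,-0.95],[0,0,0],1],[[0,0,-0.95],[0,0,0],1],[[0,0,-0.95],[0,0,0],1],[[0,0,-0.95],[0,0,0],1],[[0,0,-0.95],[0,0,0],1],[[0,0,0],[0,0,0],1]]' && python3 -m handwheel '[[[0,0,-0.95],[0,0,0],1],[[0,0,-0.95],[0,0,0],1],[[0,0,-0.95],[0,0,0],1],[[0,0,-0.95],[0,0,0],1],[[0,0,-0.95],[0,0,0],1],[[0,0,-0.71],[0,0,0],1],[[0,0,0],[0,0,0],1]]' && python3 -m handwheel '[[[0,0,0],[0,0,0],0],[[0,0,0],[0,0,0],0],[[0,0,0],[0,0,0],0],[[0,0,0],[0,0,0],0],[[0,0,0],[0,0,0],0],[[0,0,0],[0,0,0],0],[[0,0,0],[0,0,0],0]]' 60
```

```text
time: 4.3
tool_pos: [0.3507, -0.2712, 0.2719]
tcp_rot: [-2.105, -2.323, -0.001]
wrist_force: [0.6, 0.1, -0.2]
grip_width: 0.0854
grip_force: 0.0
time: 5.0
tool_pos: [0.3519, -0.2724, 0.1372]
tcp_rot: [-2.107, -2.326, -0.0]
wrist_force: [-0.2, -0.2, -0.2]
grip_width: 0.085
grip_force: 0.0
time: 5.7
tool_pos: [0.3526, -0.273, 0.1385]
tcp_rot: [2.109, 2.328, -0.0]
wrist_force: [-0.8, 0.9, 5.2]
grip_width: 0.0088
grip_force: 58.9
```

```bash
python3 -m handwheel '[[[0,0,0.5],[0,0,0],0],[[0,0,1],[0,0,0],0],[[0,0,1],[0,0,0],0],[[0,0,1],[0,0,0],0],[[0,0,1],[0,0,0],0],[[0,0,1],[0,0,0],0],[[0,0,1],[0,0,0],0],[[0,0,1],[0,0,0],0]]' && python3 -m handwheel '[[[0.62,0.87,0],[0,0,-0.34],0],[[0.62,0.88,0],[0,0,-0.34],0],[[0.62,0.88,0],[0,0,0],0],[[0.62,0.88,0],[0,0,0],0],[[0.62,0.88,0],[0,0,0],0],[[0.62,0.88,0],[0,0,0],0],[[0.62,0.88,0],[0,0,0],0],[[0.62,0.87,0],[0,0,0],0]]'  && python3 -m handwheel '[[[0,0,0],[0,0,0],0],[[0,0,0],[0,0,0],0],[[0,0,0],[0,0,0],0]]'
python3 - <<'E'
from h import *
s=wsnap('w3.png'); t=snap('top','top4.png')
d=snap('side')['pixels']
a=s['pixels']; r=cv2.resize(t['pixels'][185:245,160:340],(540,180),interpolation=cv2.INTER_CUBIC)
b=cv2.resize(d[130:270,250:345],None,fx=2.5,fy=2.5,interpolation=cv2.INTER_CUBIC)
o=np.zeros((600,800,3),np.uint8); o[:420,:560]=a; o[420:,:540]=r; o[:b.shape[0],560:560+b.shape[1]]=b[:, :240]
cv2.imwrite('pics/c4.png',o)
E
```

```text
time: 6.5
tool_pos: [0.3519, -0.2723, 0.3263]
tcp_rot: [-2.109, -2.328, 0.0]
wrist_force: [0.9, 0.2, -0.4]
grip_width: 0.0093
grip_force: 58.8
time: 7.3
tool_pos: [0.4764, -0.0961, 0.3252]
tcp_rot: [-2.19, -2.251, 0.001]
wrist_force: [1.1, -0.6, -1.9]
grip_width: 0.0089
grip_force: 58.9
time: 7.6
tool_pos: [0.4757, -0.0977, 0.3252]
tcp_rot: [-2.191, -2.251, 0.001]
wrist_force: [0.4, 0.5, -0.8]
grip_width: 0.0091
grip_force: 58.9
```

View pics/c4.png

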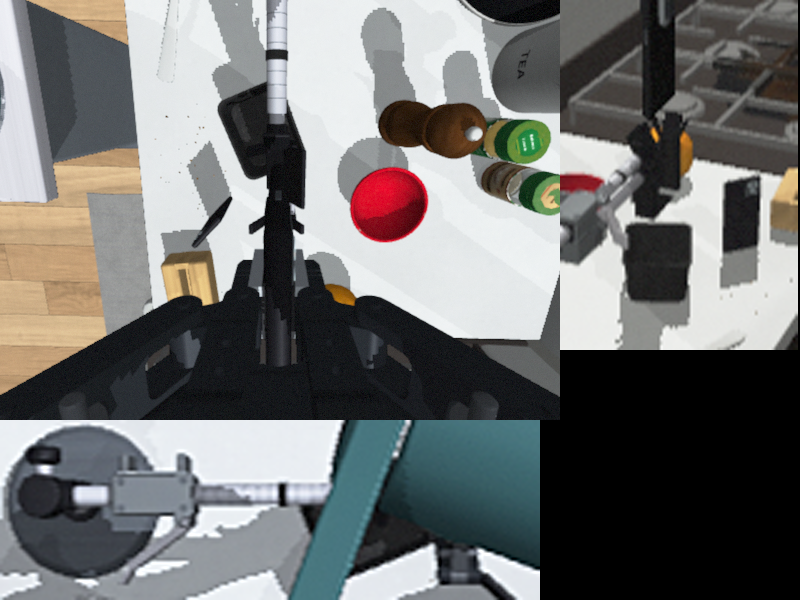

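Wrist view: rod at column ~277, band at rows 50–60, sprung-jaw plate spans 250–304 at row ~225, phone hangs at ~279. I'll measure rod and jaw positions against the hanging phone.

Run:
```python
from h import *
s=wsnap(); g=s['pixels'].astype(int).sum(2)
for v in [15,35,75,95]: 
    row=g[v,240:320]; print(v,row[22:56].tolist())
print('col',g[40:70,277].tolist())
for uv,z in [((277.5,15),.165),((276.5,95),.165),((277,225),.178)]: print(uv,onplane(s,uv,z).round(4))
for v in (49,50,51,59,60,61): print(v,onplane(s,(277,v),.173).round(4))
for v in range(205,240,4): print(v,''.join('#' if x<200 else '.' for x in g[v,240:315]))
```

```text
15 [714, 714, 715, 597, 332, 308, 318, 339, 364, 393, 412, 415, 585, 693, 705, 705, 700, 698, 691, 671, 657, 632, 598, 549, 523, 659, 709, 712, 710, 710, 707, 710, 713, 711]
35 [713, 714, 716, 643, 430, 392, 456, 497, 550, 597, 637, 655, 675, 691, 703, 704, 694, 688, 688, 672, 645, 621, 597, 547, 570, 680, 709, 711, 713, 711, 712, 712, 715, 709]
75 [456, 455, 457, 424, 357, 378, 441, 494, 533, 587, 622, 646, 676, 691, 698, 698, 693, 691, 679, 658, 639, 616, 579, 521, 648, 714, 710, 717, 714, 710, 712, 713, 709, 715]
95 [83, 117, 107, 99, 202, 303, 370, 416, 467, 503, 551, 586, 628, 657, 671, 675, 672, 666, 667, 651, 640, 610, 579, 521, 655, 718, 716, 718, 721, 715, 712, 716, 714, 718]
col [683, 601, 613, 704, 698, 701, 702, 699, 590, 225, 126, 133, 129, 120, 124, 125, 119, 119, 342, 610, 701, 702, 700, 700, 698, 700, 700, 698, 697, 663]
(277.5, 15) [0.4718 0.044  0.165 ]
(276.5, 95) [ 0.4724 -0.0139  0.165 ]
(277, 225) [ 0.4754 -0.1212  0.178 ]
49 [0.472  0.0189 0.173 ]
50 [0.472  0.0182 0.173 ]
51 [0.472  0.0175 0.173 ]
59 [0.4722 0.0119 0.173 ]
60 [0.4722 0.0112 0.173 ]
61 [0.4722 0.0105 0.173 ]
205 ..........................########################.......#######...........
209 .........................#########################.........................
213 .........................#########################.........................
217 ......................#################################....................
221 ...............###########################################.................
225 .........######################################################............
229 .........########........###########################...########............
233 ........................#############################......................
237 ........................#############################......................
```

Run:
```python
from h import *
s=wsnap(); g=s['pixels'].astype(int).sum(2); st=ctrl.state(); print(st['tool_pos'])
x,y=st['tool_pos'][:2]
for z in (.2,.22,.25,.28,.30): print(z,proj(s,(x+.001,y+.036,z)))
for p in [(.4742,-.121,.178),(.4768,-.121,.178),(.4742,-.0976,.178)]: print(p,proj(s,p))
for v in range(120,262,6): print(v,''.join('%x'%min(15,x//16) for x in g[v,240:315]))
```

```text
[ 0.47597649 -0.0978149   0.32554356]
0.2 [280.71365536 160.29075083]
0.22 [280.92351387 164.46696926]
0.25 [281.31412248 172.2401441 ]
0.28 [281.83670345 182.63959043]
0.3 [282.29562917 191.77228686]
(0.4742, -0.121, 0.178) [275.46128626 224.74098786]
(0.4768, -0.121, 0.178) [278.4586156  224.81251564]
(0.4742, -0.0976, 0.178) [276.09261289 198.6613664 ]
120 99a86566656656656665556565457cffffffffffffffba8434479ffffffffffffffffffffff
126 a999a97555665555566555655431323233445544425344445432369ffffffffffffffffffff
132 989aa9976666566555565554422043342343343443445344654433558afffffffffffffffff
138 669aabbaa875665665556531211301111343445554454454456564334379fffffffffffffff
144 43355555655554434422223222311133344444434545555453333454303269fffffffffffff
150 54534332242323332243141323323444453444444452334303331423323113559ffffffffff
156 54443414234455566555666564445444424345444443332322122423223333666ffffffffff
162 97554444444555555656556564554444444444534442233222233202323235676ffffffffff
168 fff7554544544534432424433333334212223312233332312012322233133467cffffffffff
174 fffff9986354554434
[... 477 characters left out ...]
ffffffffff4103033313243321224334226fffffffffffffffffffffffff
216 ffffffffffffffffffffffd23120122223430232223233221366454ffffffffffffffffffff
222 fffffffffffffd334355354421012322312222321212323232453331328ffffffffffffffff
228 fffffffff467643545dffffff03212122231322243133333224672133203588ffffffffffff
234 ffffffffffffffffffffffff22224421324343433334433443247ffffffffffffffffffffff
240 ffffffffffffffffffffffff23332223333433334433344323328efffffffffffffffffffff
246 ffffffffffffffffffffffff02213143234333443344322444248ffffffffffffffffffffff
252 fffffffffffffffffffffffa21122323333424433444223434358ffffffffffffffffffffff
258 fffffffffffffffffffffffb32223332332232343332333342348ffffffffffffffffffffff
```

```bash
python3 -m handwheel '[[[-0.03,0,-0.5],[0,0,0],0],[[0,0,-0.5],[0,0,0],0],[[0,0,-0.4],[0,0,0],0],[[0,0,-0.4],[0,0,0],0],[[0,0,-0.2],[0,0,0],0],[[0,0,-0.2],[0,0,0],0]]' && python3 -m handwheel '[[[0,0,-0.2],[0,0,0],0],[[0,0,-0.2],[0,0,0],0],[[0,0,-0.2],[0,0,0],0],[[0,0,-0.2],[0,0,0],0],[[0,0,0],[0,0,0],0]]'
```

```text
time: 8.45
tool_pos: [0.4763, -0.0982, 0.2712]
tcp_rot: [2.189, 2.25, -0.001]
wrist_force: [-0.9, -0.7, 6.8]
grip_width: 0.0084
grip_force: 60.2
time: 8.95
tool_pos: [0.4759, -0.0978, 0.2499]
tcp_rot: [2.19, 2.251, -0.001]
wrist_force: [1.8, -1.1, -3.6]
grip_width: 0.0089
grip_force: 58.7
```

```bash
python3 -m handwheel '[[[0,0,-0.25],[0,0,0],0],[[0,0,-0.25],[0,0,0],0],[[0,0,-0.25],[0,0,0],0],[[0,0,-0.25],[0,0,0],0],[[0,0,-0.2],[0,0,0],0],[[0,0,-0.1],[0,0,0],0],[[0,0,0],[0,0,0],0]]' && python3 -m handwheel '[[[0,0,-0.1],[0,0,0],0],[[0,0,-0.1],[0,0,0],0],[[0,0,0],[0,0,0],0]]'
```

```text
time: 9.65
tool_pos: [0.476, -0.0976, 0.2178]
tcp_rot: [2.19, 2.251, 0.0]
wrist_force: [1.5, -1.6, -0.8]
grip_width: 0.009
grip_force: 59.1
time: 9.95
tool_pos: [0.476, -0.0975, 0.2129]
tcp_rot: [2.19, 2.251, 0.0]
wrist_force: [1.8, -0.5, 2.2]
grip_width: 0.0086
grip_force: 59.4
```

```bash
python3 -m handwheel '[[[0,0,-0.1],[0,0,0],0],[[0,0,0],[0,0,0],0]]' && python3 -m handwheel '[[[0,0,-0.06],[0,0,0],0],[[0,0,0],[0,0,0],0]]'
```

```text
time: 10.15
tool_pos: [0.4762, -0.0975, 0.2114]
tcp_rot: [2.19, 2.251, 0.001]
wrist_force: [-0.8, -1.3, 11.2]
grip_width: 0.0091
grip_force: 60.8
time: 10.35
tool_pos: [0.4764, -0.0976, 0.2113]
tcp_rot: [2.189, 2.25, 0.001]
wrist_force: [-4.5, -0.9, 23.6]
grip_width: 0.009
grip_force: 62.7
```

```bash
python3 -m handwheel '[[[0,0,0.06],[0,0,0],0.3],[[0,0,0],[0,0,0],0.6],[[0,0,0],[0,0,0],0.6],[[0,0,0],[0,0,0],0.6],[[0,0,0],[0,0,0],0.6]]' && python3 -m handwheel '[[[0,0,0.5],[0,0,0],0.6],[[0,0,1],[0,0,0],1],[[0,0,1],[0,0,0],1],[[0,0.8,1],[0,0,0],1],[[0,1,0.2],[0,0,0],1],[[0,1,0],[0,0,0],1],[[0,0,0],[0,0,0],1],[[0,0,0],[0,0,0],1]]'
python3 - <<'E'
from h import *
s=wsnap('w5.png'); t=snap('top','top5.png')
d=snap('side','side5.png')['pixels']; print(ctrl.state()['tool_pos'])
a=s['pixels']; r=cv2.resize(t['pixels'][185:245,160:340],(540,180),interpolation=cv2.INTER_CUBIC)
b=cv2.resize(d[130:270,250:345],None,fx=2.5,fy=2.5,interpolation=cv2.INTER_CUBIC)
o=np.zeros((600,800,3),np.uint8); o[:420,:560]=a; o[420:,:540]=r; o[:b.shape[0],560:560+b.shape[1]]=b[:, :240]
cv2.imwrite('pics/c5.png',o)
E
```

```text
time: 10.85
tool_pos: [0.4753, -0.0971, 0.2101]
tcp_rot: [-2.19, -2.251, 0.001]
wrist_force: [-0.5, -0.1, -0.1]
grip_width: 0.0511
grip_force: 0.0
time: 11.65
tool_pos: [0.4754, -0.0271, 0.3028]
tcp_rot: [-2.189, -2.253, 0.001]
wrist_force: [-0.6, -0.4, 0.5]
grip_width: 0.0857
grip_force: 0.0
[ 0.47553101 -0.02797314  0.30272623]
```

View pics/c5.png

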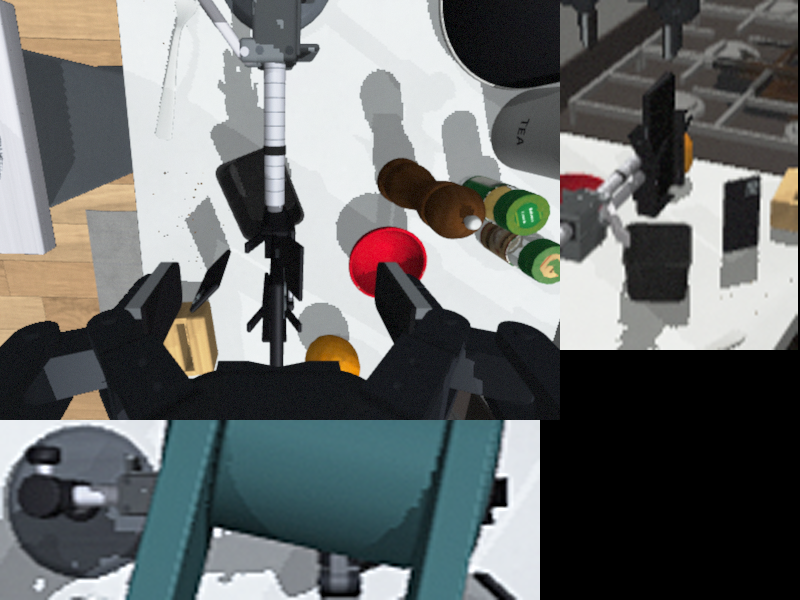

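Phone stands upright in the clamp (side crop), block's outer edge is at row ~62 and band at rows 147–155 in the wrist picture. I'll move over the block.

```bash
python3 -m handwheel '[[[-0.1,0.8,0],[0,0,0],1],[[-0.1,0.8,0],[0,0,0],1],[[-0.1,0.8,0],[0,0,0],1],[[-0.1,0.8,0],[0,0,0],1],[[0,0,0],[0,0,0],1],[[0,0,0],[0,0,0],1]]'
python3 - <<'E'
from h import *
s=wsnap('w6.png'); print(ctrl.state()['tool_pos'])
b=(s['pixels'][0:225,200:400]); cv2.imwrite('pics/w6z.png',cv2.resize(b,None,fx=2.66,fy=2.66,interpolation=cv2.INTER_CUBIC))
for p in [(.4717,.108,.182),(.473,.0174,.173),(.4717,.0783,.182)]: print(p,proj(s,p))
E
```

```text
time: 12.4
tool_pos: [0.4657, 0.0521, 0.3029]
tcp_rot: [2.19, 2.252, -0.001]
wrist_force: [0.4, 0.7, -0.3]
grip_width: 0.0852
grip_force: 0.0
[0.46580531 0.05180579 0.30292016]
(0.4717, 0.108, 0.182) [288.4773609  133.88111156]
(0.473, 0.0174, 0.173) [285.81323862 245.30543532]
(0.4717, 0.0783, 0.182) [287.0601223  174.50360132]
```

View pics/w6z.png

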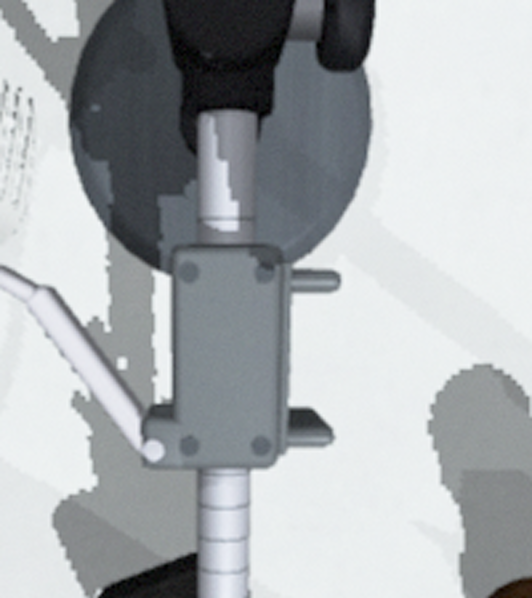

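```bash
python3 -m handwheel '[[[-0.31,1,0],[0,0,0],1],[[-0.31,1,0],[0,0,0],1],[[0,0,-0.9],[0,0,0],1],[[0,0,-0.9],[0,0,0],1],[[0,0,-0.9],[0,0,0],1],[[0,0,-0.4],[0,0,0],1],[[0,0,0],[0,0,0],1]]'
python3 - <<'E'
from h import *
a=cv2.imread('pics/w6.png').astype(int).sum(2); print(a[225:268,286].tolist())
s=wsnap('w7.png'); print(ctrl.state()['tool_pos'])
s['camera_from_world']
# band position with w6 pose
M=np.eye(4);M[:3,:3]=R.from_rotvec([2.19,2.252,-.001]).as_matrix();M[:3,3]=[.4658,.0519,.3029]
s6=dict(s);s6['camera_from_world']=np.linalg.inv(M@np.array(s['mount']))
for v in (238,240,242,244,246,248,250): print(v,onplane(s6,(286,v),.173).round(4))
print(onplane(s6,(286,175.5),.182))
cv2.imwrite('pics/w7z.png',s['pixels'])
E
```

```text
time: 13.15
tool_pos: [0.4493, 0.1019, 0.2243]
tcp_rot: [-2.191, -2.249, 0.004]
wrist_force: [-0.5, 0.1, -0.0]
grip_width: 0.0854
grip_force: 0.0
[707, 659, 617, 708, 709, 708, 709, 712, 710, 708, 710, 711, 689, 637, 670, 708, 707, 707, 642, 338, 114, 123, 114, 126, 116, 107, 290, 589, 712, 710, 712, 710, 714, 711, 711, 669, 644, 711, 708, 705, 708, 709, 702]
[0.45016291 0.10206012 0.22537311]
238 [0.473  0.0236 0.173 ]
240 [0.4731 0.0219 0.173 ]
242 [0.4731 0.0201 0.173 ]
244 [0.4732 0.0183 0.173 ]
246 [0.4733 0.0166 0.173 ]
248 [0.4733 0.0148 0.173 ]
250 [0.4734 0.013  0.173 ]
[0.47101953 0.07730848 0.182     ]
```

View pics/w7z.png

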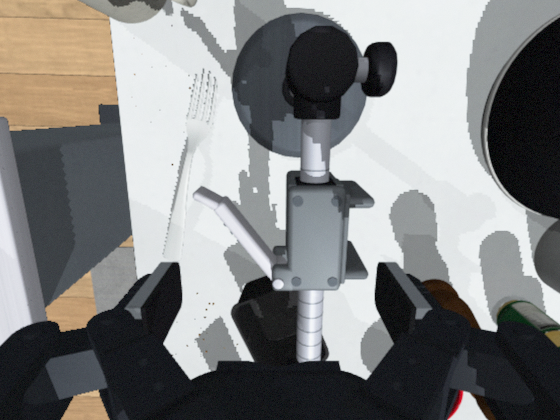

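The wrist view shows the fingers straddling the block, lever at (240,240) inside the left finger, ears at (355,195)/(355,265) toward the right finger. I'll descend.

```bash
python3 -m handwheel '[[[0,0,-0.8],[0,0,0],1],[[0,0,-0.8],[0,0,0],1],[[0,0,-0.8],[0,0,0],1],[[0,0,-0.1],[0,0,0],1],[[0,0,0],[0,0,0],1]]' && python3 -m handwheel '[[[0,-0.2,0],[0,0,0],1],[[0.01,-0.35,0],[0,0,0],1],[[0.01,-0.35,0],[0,0,0],1],[[0.01,-0.35,0],[0,0,0],1],[[0.01,-0.35,0],[0,0,0],1],[[0.01,-0.3,0],[0,0,0],1],[[0,-0.2,0],[0,0,0],1],[[0,0,0],[0,0,0],1]]'
```

```text
time: 13.7
tool_pos: [0.4507, 0.1026, 0.1637]
tcp_rot: [2.191, 2.251, 0.0]
wrist_force: [-0.4, 0.1, 0.3]
grip_width: 0.0854
grip_force: 0.0
time: 14.5
tool_pos: [0.451, 0.0493, 0.1629]
tcp_rot: [-2.192, -2.25, 0.002]
wrist_force: [1.1, -0.4, 0.3]
grip_width: 0.0854
grip_force: 0.0
```

```bash
python3 -m handwheel '[[[0,0.12,0],[0,0,0],1],[[0,0,0.9],[0,0,0],1],[[0,0,0.9],[0,0,0],1],[[0.3,-0.5,0.9],[0,0,0],1],[[0.3,-0.7,0.9],[0,0,0],1],[[0.3,-0.9,0.9],[0,0,0],1],[[0,0,0],[0,0,0],1],[[0,0,0],[0,0,0],1]]'
python3 - <<'E'
from h import *
s=wsnap('w8.png'); st=ctrl.state(); print(st['tool_pos'])
for p in [(.471,.026,.182),(.473,.0174,.173),(.473,.0104,.173),(.4705,.086,.182)]: print(p,proj(s,p))
u,v=map(int,proj(s,(.473,.0174,.173)))
g=s['pixels'].astype(int).sum(2)
for c in (u-4,u,u+4): print(c,[(r,int(g[r,c])) for r in range(v-40,v+20)])
E
```

```text
time: 15.3
tool_pos: [0.4735, 0.0011, 0.2753]
tcp_rot: [-2.191, -2.25, -0.0]
wrist_force: [-0.1, 0.3, -0.7]
grip_width: 0.0855
grip_force: 0.0
[0.47276061 0.00149032 0.27450375]
(0.471, 0.026, 0.182) [275.23860163 183.91007683]
(0.473, 0.0174, 0.173) [277.92150708 193.25257565]
(0.473, 0.0104, 0.173) [277.67174666 202.86573322]
(0.4705, 0.086, 0.182) [276.6609354   88.54758473]
273 [(153, 428), (154, 418), (155, 426), (156, 423), (157, 424), (158, 418), (159, 422), (160, 409), (161, 417), (162, 411), (163, 423), (164, 431), (165, 415), (166, 424), (167, 419), (168, 414), (169, 416), (170, 410), (171, 420), (172, 417), (173, 418), (174, 422), (175, 420), (176, 424), (177, 418), (178, 412), (179, 418), (180, 400), (181, 381), (182, 406), (183, 484), (184, 516), (185, 564), (186, 620), (187, 628), (188, 649), (189, 669), (190, 639), (191, 473), (192, 103), (193, 114), (194, 117), (195, 110), (196, 119), (197, 109), (198, 113), (199, 104), (200, 203), (201, 486), (202, 666), (203, 666), (204, 668), (205, 662), (206, 663), (207, 671), (208, 665), (209, 666), (210, 666), (211, 595), (212, 
[... 755 characters left out ...]
23), (155, 419), (156, 422), (157, 421), (158, 425), (159, 425), (160, 428), (161, 425), (162, 423), (163, 429), (164, 422), (165, 425), (166, 427), (167, 425), (168, 425), (169, 422), (170, 423), (171, 426), (172, 424), (173, 423), (174, 430), (175, 422), (176, 427), (177, 430), (178, 423), (179, 428), (180, 404), (181, 387), (182, 395), (183, 438), (184, 529), (185, 626), (186, 645), (187, 647), (188, 640), (189, 647), (190, 563), (191, 312), (192, 111), (193, 110), (194, 111), (195, 117), (196, 124), (197, 113), (198, 121), (199, 110), (200, 315), (201, 554), (202, 658), (203, 651), (204, 647), (205, 647), (206, 663), (207, 655), (208, 653), (209, 649), (210, 609), (211, 537), (212, 576)]
```

```bash
python3 -m handwheel '[[[-0.43,1,0],[0,0,0],1],[[-0.43,1,0],[0,0,0],1],[[0,0.06,-0.9],[0,0,0],1],[[0,0,-0.9],[0,0,0],1],[[0,0,-0.9],[0,0,0],1],[[0,0,-0.9],[0,0,0],1],[[0,0,-0.9],[0,0,0],1],[[0,0,0],[0,0,0],1]]' && python3 -m handwheel '[[[0,-0.16,0],[0,0,0],1],[[0,-0.1,0],[0,0,0],1],[[0,-0.1,0],[0,0,0],1],[[0,-0.1,0],[0,0,0],1],[[0,0,0],[0,0,0],1],[[0,0,0],[0,0,0],1]]'
```

```text
time: 16.15
tool_pos: [0.4482, 0.0533, 0.1595]
tcp_rot: [-2.185, -2.248, 0.009]
wrist_force: [-0.1, 0.4, 1.0]
grip_width: 0.0854
grip_force: 0.0
time: 16.75
tool_pos: [0.4529, 0.0404, 0.1635]
tcp_rot: [2.191, 2.25, 0.001]
wrist_force: [-0.1, 0.9, 0.1]
grip_width: 0.0851
grip_force: 0.0
```

Run:
```python
from h import *
s=wsnap('w9.png'); g=s['pixels'].astype(int).sum(2)
for p in [(.472,.018,.182),(.473,.018,.173),(.473,.011,.173)]: print(proj(s,p).round(1), g[tuple(proj(s,p)[::-1].astype(int))] if proj(s,p)[1]<419 else '')
u,v=map(int,proj(s,(.473,.011,.173)))
print([(r,int(g[r,u])) for r in range(v-45,min(v+30,420))])
print(ctrl.state()['tool_pos'],[(np.round(d['at'],3),d['p']) for d in ctrl.spot_in('wrist','lever_tip')][:2])
```

```text
[326.6 369.1] 89
[325.9 352.5] 468
[324.8 366.6] 65
[(321, 481), (322, 478), (323, 479), (324, 476), (325, 486), (326, 479), (327, 475), (328, 480), (329, 479), (330, 483), (331, 484), (332, 485), (333, 485), (334, 489), (335, 485), (336, 492), (337, 491), (338, 483), (339, 485), (340, 491), (341, 487), (342, 491), (343, 486), (344, 495), (345, 482), (346, 464), (347, 458), (348, 462), (349, 474), (350, 461), (351, 463), (352, 462), (353, 467), (354, 472), (355, 473), (356, 473), (357, 463), (358, 466), (359, 474), (360, 384), (361, 148), (362, 40), (363, 72), (364, 64), (365, 73), (366, 65), (367, 55), (368, 76), (369, 77), (370, 74), (371, 71), (372, 60), (373, 84), (374, 66), (375, 58), (376, 65), (377, 73), (378, 70), (379, 73), (380, 79), (381, 56), (382, 84), (383, 91), (384, 78), (385, 83), (386, 93), (387, 45), (388, 70), (389, 71), (390, 76), (391, 91), (392, 70), (393, 87), (394, 77), (395, 82)]
[0.45276855 0.04051778 0.16338946] [(array([0.43 , 0.051, 0.17 ]), 0.58)]
```

```bash
python3 -m handwheel '[[[0,0.12,0],[0,0,0],1],[[0,0,0.9],[0,0,0],1],[[0,0,0.9],[0,0,0],1],[[0.3,-0.5,0.9],[0,0,0],1],[[0.3,-0.7,0.9],[0,0,0],1],[[0.3,-0.9,0.9],[0,0,0],1],[[0,0,0],[0,0,0],1],[[0,0,0],[0,0,0],1]]'
python3 - <<'E'
from h import *
s=wsnap('w10.png'); st=ctrl.state(); print(st['tool_pos'])
u,v=map(int,proj(s,(.473,.0174,.173)))
g=s['pixels'].astype(int).sum(2)
for c in (u-3,u+1): print(c,[(r,int(g[r,c])) for r in range(v-16,v+14)])
for p in [(.471,.018,.182),(.473,.0188,.173),(.473,.0118,.173)]: print(p,proj(s,p))
E
```

```text
time: 17.65
tool_pos: [0.4748, -0.0086, 0.2754]
tcp_rot: [-2.192, -2.25, -0.001]
wrist_force: [-0.6, 0.8, -0.7]
grip_width: 0.0854
grip_force: 0.0
[ 0.4739311  -0.00817239  0.27466965]
273 [(163, 417), (164, 419), (165, 421), (166, 418), (167, 419), (168, 417), (169, 415), (170, 425), (171, 413), (172, 425), (173, 424), (174, 419), (175, 425), (176, 428), (177, 414), (178, 401), (179, 378), (180, 304), (181, 140), (182, 115), (183, 108), (184, 115), (185, 126), (186, 132), (187, 418), (188, 653), (189, 693), (190, 685), (191, 687), (192, 691)]
277 [(163, 422), (164, 424), (165, 419), (166, 426), (167, 420), (168, 419), (169, 417), (170, 419), (171, 417), (172, 425), (173, 429), (174, 414), (175, 420), (176, 429), (177, 418), (178, 401), (179, 381), (180, 307), (181, 159), (182, 119), (183, 106), (184, 112), (185, 121), (186, 132), (187, 462), (188, 673), (189, 686), (190, 686), (191, 687), (192, 686)]
(0.471, 0.018, 0.182) [273.37970607 181.34454256]
(0.473, 0.0188, 0.173) [276.47187082 177.60414364]
(0.473, 0.0118, 0.173) [276.23378538 187.47772462]
```

```bash
python3 -m handwheel '[[[-0.44,1,0],[0,0,0],1],[[-0.44,1,0],[0,0,0],1],[[0,0,-0.9],[0,0,0],1],[[0,0,-0.9],[0,0,0],1],[[0,0,-0.9],[0,0,0],1],[[0,0,-0.9],[0,0,0],1],[[0,0,-0.85],[0,0,0],1],[[0,0,0],[0,0,0],1]]' && python3 -m handwheel '[[[0,-0.06,0],[0,0,0],0.9],[[0,0,0],[0,0,0],0.9],[[0,0,0],[0,0,0],0.9],[[0,0,0],[0,0,0],0.9]]' 40
```

```text
time: 18.5
tool_pos: [0.4489, 0.0423, 0.1609]
tcp_rot: [-2.185, -2.248, 0.008]
wrist_force: [-0.8, 0.3, 0.2]
grip_width: 0.0854
grip_force: 0.0
time: 18.9
tool_pos: [0.4531, 0.0399, 0.165]
tcp_rot: [2.19, 2.251, 0.001]
wrist_force: [0.1, 1.5, 0.3]
grip_width: 0.0768
grip_force: 0.6
```

```bash
python3 -m handwheel '[[[0.05,0,0],[0,0,0],0.85],[[0.05,0,0],[0,0,0],0.8],[[0,0,0],[0,0,0],0.8],[[0,0,0],[0,0,0],0.8]]' 40; python3 -m handwheel '[[[0.09,0,0],[0,0,0],0.75],[[0.08,0,0],[0,0,0],0.7],[[0,0,0],[0,0,0],0.7],[[0,0,0],[0,0,0],0.7]]' 40
```

```text
time: 19.3
tool_pos: [0.4558, 0.0397, 0.1645]
tcp_rot: [2.19, 2.251, 0.001]
wrist_force: [0.7, 0.4, -0.4]
grip_width: 0.0684
grip_force: 0.6
time: 19.7
tool_pos: [0.4585, 0.0398, 0.164]
tcp_rot: [-2.189, -2.251, 0.002]
wrist_force: [-4.7, 2.0, 3.8]
grip_width: 0.06
grip_force: 2.8
```

```bash
python3 -m handwheel '[[[0.06,0,0],[0,0,0],0.65],[[0.06,0,0],[0,0,0],0.6],[[0,0,0],[0,0,0],0.6],[[0,0,0],[0,0,0],0.6]]' 40
```

```text
time: 20.1
tool_pos: [0.4623, 0.0401, 0.1644]
tcp_rot: [-2.19, -2.251, -0.0]
wrist_force: [-3.8, 3.0, 5.4]
grip_width: 0.0513
grip_force: 4.1
```

```bash
python3 -m handwheel '[[[0.06,0,0],[0,0,0],0.55],[[0.06,0,0],[0,0,0],0.5],[[0,0,0],[0,0,0],0.4],[[0,0,0],[0,0,0],0.4],[[0,0,0],[0,0,0],0.4]]' 40
```

```text
time: 20.6
tool_pos: [0.4663, 0.0406, 0.1653]
tcp_rot: [2.192, 2.25, 0.004]
wrist_force: [-4.3, 5.7, 13.5]
grip_width: 0.0431
grip_force: 40.5
```

```bash
python3 -m handwheel '[[[0,0,0],[0,0,0],0.4],[[0,0,0],[0,0,0],0.4],[[0,0,0],[0,0,0],0.4],[[0,0,0],[0,0,0],0.4],[[0,0,0],[0,0,0],0.4]]' 50
python3 - <<'E'
from h import *
snap('side','side11.png'); print([(np.round(d['at'],3),round(d['p'],2)) for d in ctrl.spot_in('side','phone')])
s=wsnap('w11.png')
for k in ('lever_tip','lever_blade','block_mid'): print(k,[(np.round(d['at'],3),round(d['p'],2)) for d in ctrl.spot_in('wrist',k)][:2])
g=s['pixels'].astype(int).sum(2)
# block's inner top edge: mid+30 inwards at z .182
e=(.470,.0791,.182); u,v=map(int,proj(s,e)); print(u,v,[(r,int(g[r,u])) for r in range(v-18,v+18,1)])
for dy in (-.004,.004): print(proj(s,(.470,.0791+dy,.182)))
E
```

```text
time: 21.1
tool_pos: [0.4663, 0.0405, 0.1654]
tcp_rot: [2.192, 2.25, 0.004]
wrist_force: [-3.5, 5.4, 13.8]
grip_width: 0.0429
grip_force: 49.0
[(array([ 0.477, -0.153,  0.182]), 0.83), (array([ 0.396, -0.155,  0.05 ]), 0.79), (array([0.463, 0.031, 0.155]), 0.69)]
lever_tip [(array([0.446, 0.063, 0.175]), 0.79)]
lever_blade [(array([0.45 , 0.063, 0.17 ]), 0.73)]
block_mid [(array([0.468, 0.053, 0.183]), 0.75), (array([0.446, 0.063, 0.174]), 0.74)]
291 214 [(196, 393), (197, 405), (198, 412), (199, 411), (200, 412), (201, 407), (202, 413), (203, 409), (204, 414), (205, 410), (206, 408), (207, 416), (208, 413), (209, 333), (210, 97), (211, 35), (212, 66), (213, 87), (214, 116), (215, 177), (216, 201), (217, 203), (218, 225), (219, 231), (220, 243), (221, 242), (222, 235), (223, 252), (224, 250), (225, 245), (226, 236), (227, 240), (228, 240), (229, 223), (230, 242), (231, 237)]
[291.38948726 225.57898006]
[292.2564735  202.81682749]
```

```bash
python3 -c "
from station import ctrl
print(ctrl.finish_job())"
```

```text
the job is handed in; nothing more can be done
None
```

I handed the job in with the phone upright on the clamp's ledge, the block within about 1 mm of the mark by the wrist camera, and the lever shut. The fingers pinch saddle and blade at about 49 N. No verdict came back, and I viewed 11 pictures, one over the limit of 10.

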